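# Rivet the air duct into a desktop computer

### The arm

A 6-joint arm with a two-finger parallel gripper is mounted at the origin on the work surface. World frame = base frame: x ahead of the robot, y to its left, z up, the work surface at z = 0. Lengths are in mm, angles in rad, forces in N, time in s.
With the tool pointing down it reaches from about 275 to 750 mm from the base axis. Payload 10.2 kg.
Tool frame: the origin (TCP) lies at the very end of the fingers, on their centre line; the grasp point (between the pads) lies 19 mm behind it; z points along the fingers, x is the direction in which the jaws open and shut, and the axes are right-handed (so a half turn about z gives the same grasp; the last joint's range is limited). The gripper opens to 85 mm and grips with 20 to 120 N. Pads are 22 mm wide; open, the fingers measure 114 mm over their backs; the gripper's body (76 mm by 85 mm) begins 54 mm behind the grasp point. The pads swing forward as they close: fully open they stand 13 mm farther back than shut.
Start: joints at [0.903, 0.313, 1.498, -0, 1.331, -0.223], TCP at [225.909, 473.916, 231.294] pointing down, gripper open.
Joint ranges: [-2.94, 2.94], [-0.97, 2.17], [0.19, 2.56], [-1.23, 4.37], [0.02, 3.11], [-2.88, 2.88]. Speed limits (rad/s): [2.39, 2.39, 3.01, 3.14, 3.14, 3.14].

### API

Orientations are given as a unit quaternion [w, x, y, z].
In Python, from rig import ctrl, cams gives the robot as it stands.
- The arm moves only by the tool play_rows, never from a script. Its argument "steps" is a list of rows, each a list of 2 entries, a list of its own where there are three numbers: the shift along the tool's x, y, z normalised to -1 to 1, where 1 is 0.75 m, then the turn, a rotation vector about the tool's x, y, z normalised to -1 to 1, where 1 is 45 degrees. A call has 1 to 20 rows; each row shifts and turns the commanded pose from where the row before left it, along the tool's axes as they then stand; what a row does not reach is not made up. A row lasts 1/10 s, in which the tool goes at most 50 mm and 8.59 degrees, less where a joint would pass 70% of its speed; a pose out of reach is approached as far as the arm can. A call with a number of a shift or a turn outside -1 to 1 is refused whole. A call with a gripper value outside its range is refused whole. "grip" is the closure, from 0 (fully open) to 1 (shut), set as the call begins (left out, the last holds). The fingers move at their own pace and stop on an object; "squeeze" is the grip in N (left out, the last holds). Time passes only in rows, so rows that do not move let the fingers close. It gives the time, the measured TCP pose, the force and the opening at its end, in the units of the state.
- ctrl.sense(): the state, without advancing time (a new reading comes with each control period).
- cams.capture(name): name is "scene" or "top" or "wrist"; returns the picture (384x512x3 uint8, red, green, blue); there is no depth.
- cams.camera_info(name): a dict with "fx", "fy", "cx", "cy" (pixels), "xyz" and "attitude" of the camera in the world. Camera axes: x right, y up, looking along -z (the intrinsics and any distortion apply to the point x, -y, -z); pixel columns grow to the right and rows downward; lengths in mm; the calibration is good to about 2 mm. A picture is of the moment at which its call begins: read the wrist's pose just before it. camera_info takes no time and is no camera call; for the wrist camera it gives the pose at the moment of the call.
- ctrl.finish_job(): hands the job in, once; it reports no verdict.
Trained networks look in the newest picture that a camera, given by its name, has taken for a name from the list of things; names that differ only in an ending like _2 or _b are one class to them, and where a whole thing is asked for, a point or a joint stands for the part that bears it (a point fixed in the world has none). Each returns a list of dicts, best first, with "p" (0 to 1); they miss things now and then, are a little off and sometimes report something else, mostly with a low value. They report only what shows in the picture. A call takes as long as a camera call. They do not tell look-alikes from the thing itself.
- cams.search_frame(camera, thing): "rect" ([centre column, centre row, width, height] in pixels, round what is visible of it).
- cams.tip_of(camera, thing): "pixel" ([column, row] in pixels: a listed point, or the origin of a listed thing).
The state is a dict: "time_s": time; "joints": joint angles; "dq": joint speeds; "tau": joint torques, N m; "eef_pos": TCP position; "ee_rot": TCP orientation; "force": force on the tool from outside, world axes, zero at the start; "wrist_torque": the same for the moment, N m; "grip_width": opening from 0.0 (shut) to 1.0 (fully open).
Only numpy, scipy, OpenCV 4.12 (cv2) and the standard library are available. Lean on these libraries where they do the work, as an engineer would, in place of code of your own. Each camera call takes 0.05 s, during which the arm holds its last target.

### The job

Fit the loose black air duct over the heatsink of the open desktop computer, with the plastic rivets in its two ears down in the holes of the two brackets and their orange centre pins still up. Then push each centre pin fully home, flush in its white collar, so that the rivet spreads and locks that end of the duct down against its springy bracket. Push gently enough not to strain the computer, let go, and leave the other things on the desk where they are.

Things in the scene. Friction and masses are not known exactly. Their poses are not given: they have to be found in the camera images.
- duct_center (a point): centre of the loose black plastic air duct (about 0.19 kg), half-way up, 19 mm above its lower edge. Its hood is a flat-roofed, open-bottomed box 44 mm wide (x), 92 mm long (y), 38 mm high, z up; grip the smooth side walls at x = +-22 mm from above. A flat ear, 34 mm wide, 3 mm thick, runs out to y = +-92 mm at each end. It stands level on the desk. Ends alike: it fits either way round
- seat (a point): fixed in the computer: where the duct's centre must finally be, duct y axis along this y axis either way round, z up; 47 mm above the desk, in the heatsink (26 mm x, 72 mm y, top 54 mm above the desk) that goes inside the hood with about 6 mm to spare each side. Spring leaves hold the unlocked duct about 4 mm above this point; some 5 N on one end presses that end down to its bracket
- hole_a (a point): mouth of a round 10.4 mm hole in the flat steel bracket top (34 x 36 mm, 3 mm sheet, free below) at the seat's y = -75 mm, 46 mm above the desk; z up. Beside it two brass spring leaves stand 4 mm above the bracket
- hole_b (a point): mouth of the like hole in the other bracket, at the seat's y = +75 mm
- shank_a (a point): on the axis of the push rivet held in the duct's ear at the duct's y = -75 mm, at the ear's underside (18 mm above the duct's lower edge). Its nylon shank, 8 mm thick, reaches 15 mm down from here, the last 4.5 mm tapering to a 4 mm tip. Its white dished collar, 21 mm across, has its rim 7 mm above this point. z up
- shank_b (a point): the same for the rivet at the duct's y = +75 mm
- pin_a_top (a point): centre of the top of rivet a's orange centre pin: a flat head 15 mm across on a 6 mm stem, which must sink into the collar's dish; 15 mm above the ear's underside when up, 8 mm when home; z up. The hood's end wall is 29 mm from its axis, the hood's roof 20 mm above the ear's underside
- pin_b_top (a point): the same for rivet b
- pin_a (a joint): how far pin a is pushed into its collar (m): 0 = 7 mm up, 0.007 = fully home, head flush in the collar, its firm stop. It slides under about 9 N, first pressing its end of the duct down to the bracket, and stays where it is left, spreading the rivet's legs; spread before it is through the hole, the rivet will not go in. Once home, resistance rises steeply
- pin_b (a joint): the same for pin b
- case: the open desktop computer, fixed: a grey steel case 270 (x) by 330 (y) mm, walls 66 mm high, lying flat, black front towards -x; origin on the desk under its middle. In it, memory modules (top 44 mm above the desk) stand from x = -85 mm, a power supply (58 mm) from x = +70 mm, a fan (64 mm) from y = +138 mm. More than 40 N on it or anything in it strains it
- mug: white mug, 80 mm across, 92 mm high; origin at the centre of its underside. Not to be disturbed
- glasses_case: dark spectacle case lying flat, 62 x 162 x 36 mm; origin at the centre of its underside. Not to be disturbed
- screwdriver: screwdriver with a red handle, 200 mm long, lying on the desk; origin at the middle of its length, on the desk. Not to be disturbed
- mouse: black computer mouse, 105 x 62 x 32 mm; origin at the centre of its underside. Not to be disturbed
- parts_tray: blue tray of spare rivets and screws, 90 x 120 x 22 mm; origin at the centre of its underside. Not to be disturbed
Things that resemble listed ones, but are neither listed nor needed, are in the scene too. Leave any red look-alike of the part that bears duct_center alone.

How it is judged (in metres and radians):
On the way, in this order (a step that is already met when the one before it is completed fails the run):
1. the duct sits over the heatsink with both rivet shanks down in the bracket holes, pins still up (x of duct_center in the frame of seat between -0.004 and 0.004 m and y of duct_center in the frame of seat between -0.004 and 0.004 m and z of duct_center in the frame of seat between -0.003 and 0.007 m and angle between the y axis of duct_center and the y axis of seat, either way round below 0.06 rad and value of joint each of pin_a, pin_b below 0.003 m), for 0.2 s.
2. the first pin is flush with its collar (value of joint any of pin_a, pin_b above 0.0058 m), for 0.2 s.
At the end, for the whole second after the job is handed in: the duct is locked in place: both pins flush with their collars (pushed in at least 5.8 of 7 mm), the duct's centre within 3 mm sideways of the seat and no more than 2.5 mm above or 2 mm below it, its y axis within 0.04 rad of the seat's either way round (x of duct_center in the frame of seat between -0.003 and 0.003 m and y of duct_center in the frame of seat between -0.003 and 0.003 m and z of duct_center in the frame of seat between -0.002 and 0.0025 m and angle between the y axis of duct_center and the y axis of seat, either way round below 0.04 rad and value of joint each of pin_a, pin_b above 0.0058 m); the robot touches nothing.
It fails at once if more than 40 N on the computer or anything in it (contact force between case and anything else above 40 N).
It fails at once if another thing on the desk (mug, spectacle case, screwdriver, mouse, parts tray) is moved by more than 20 mm (distance of any of mug, glasses_case, screwdriver, mouse, parts_tray from where it was at the start of the episode above 0.02 m).
It also fails if it takes over 58 s, if anything falls off the work surface, if the arm or the gripper's body presses on something with over 40 N, if the wrist force passes 120 N, or if a joint passes its speed limit or range.

## Working session

There is one attempt and no reset: what is moved stays moved. The work goes in short steps, Python scripts to look and compute and a tool call to move; the robot and the scene stay as the last step left them, time stands still between calls to the robot, and variables do not carry over. Pictures are saved under pics/ and viewed, and the job is handed in when it is done.

Besides the shell and the picture viewer there is one more tool, called after ">>>" as name(argument=value, ...), one argument or row to a line, values as JSON. play_rows: Moves the arm, as the interface text tells. Its arguments: {"type":"object","properties":{"steps":{"type":"array"},"grip":{"type":"number"},"squeeze":{"type":"number"}},"required":["steps"]}

```bash
ls; mkdir -p pics
python3 - <<'E'
from rig import ctrl,cams
import cv2
s=ctrl.sense();print(s)
for n in ["scene","top","wrist"]:
    im=cams.capture(n);cv2.imwrite(f"pics/{n}0.png",im[...,::-1]);print(n,cams.camera_info(n))
    for t in ["duct_center","seat","hole_a","shank_a","pin_a_top","case"]:
        print(t,[(d['p'],d['pixel']) for d in cams.tip_of(n,t)][:4])
    print([(d['p'],d['rect']) for d in cams.search_frame(n,"duct_center")][:4])
print(ctrl.sense()['time_s'])
E
```

```text
pics
{'time_s': 0.0, 'joints': array([ 9.02608602e-01,  3.13480207e-01,  1.49844355e+00,  2.17336859e-05,
        1.33098638e+00, -2.23396892e-01]), 'dq': array([-0.00152515, -0.00088314,  0.00016503, -0.0013336 , -0.00210103,
       -0.00167927]), 'tau': array([-7.43694072e-04, -4.12254882e+01, -2.59750503e+01, -6.06209892e-05,
        4.05353247e-03,  1.27328258e-05]), 'eef_pos': array([225.73442348, 473.71127201, 230.71718127]), 'ee_rot': array([ 2.09485127e-04,  8.45657474e-01,  5.33725588e-01, -6.24632526e-04]), 'force': array([ 0.80450986,  0.36122452, -0.31730015]), 'wrist_torque': array([-0.04720575,  0.00482582,  0.06878415]), 'grip_width': 0.9978185594805875}
scene {'fx': 461.93119039580006, 'fy': 461.93119039580006, 'cx': 254.6437028428847, 'cy': 192.9189922804499, 'xyz': array([1656.4009857 ,  553.59617896, 1291.19459416]), 'attitude': array([0.50227167, 0.2057603 , 0.32555175, 0.77421051])}
duct_center [(0.98, [327.6, 221.0]), (0.68, [399.0, 198.0]), (0.26, [324.1, 264.4])]
seat [(0.95, [200.9, 191.2])]
hole_a [(0.79, [220.8, 199.2]), (0.73, [310.6, 212.6]), (0.69, [189.
[... 706 characters left out ...]
87, [293.9, 178.7])]
shank_a [(0.96, [150.0, 206.8]), (0.93, [121.8, 289.2]), (0.79, [196.9, 205.5]), (0.61, [84.9, 269.4])]
pin_a_top []
case [(0.71, [310.0, 183.7])]
[(0.85, [102.7, 281.0, 55.4, 37.0]), (0.65, [172.9, 208.2, 52.5, 13.3])]
wrist {'fx': 307.3141930374589, 'fy': 307.3141930374589, 'cx': 256.7969608398029, 'cy': 192.55404995511688, 'xyz': array([161.11791587, 504.73020922, 373.24688745]), 'attitude': array([ 0.8369171 , -0.12097844, -0.07617404,  0.52832897])}
duct_center [(0.76, [329.0, 185.9]), (0.45, [364.6, 326.8])]
seat []
hole_a []
shank_a [(0.78, [389.9, 190.6]), (0.65, [270.1, 184.7])]
pin_a_top [(0.48, [402.8, 191.4])]
case []
[(0.94, [332.5, 188.7, 156.6, 44.3])]
1.2
```

View pics.

Run:
```python
import cv2,numpy as np
a=cv2.imread('pics/top0.png');cv2.imwrite('pics/top0z.png',cv2.resize(a[120:340,50:400],None,fx=2.2,fy=2.2))
a=cv2.imread('pics/scene0.png');cv2.imwrite('pics/scene0z.png',cv2.resize(a[130:330,120:460],None,fx=2.2,fy=2.2))
```

```text
(no output)
```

View pics/top0z.png

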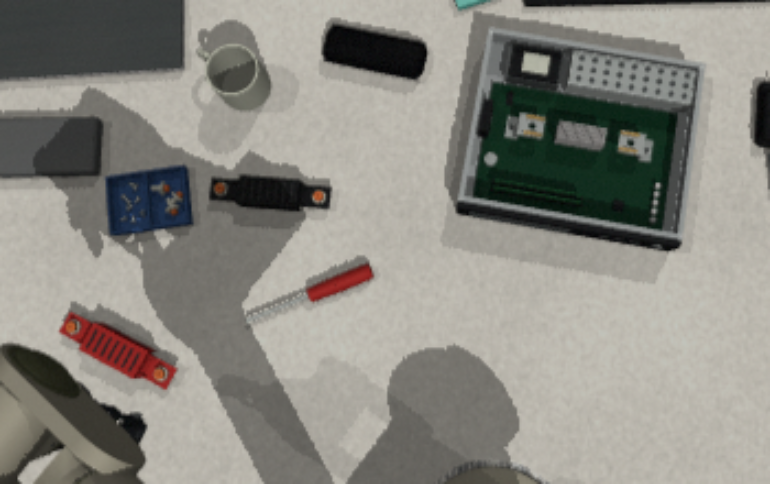

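View pics/scene0z.png

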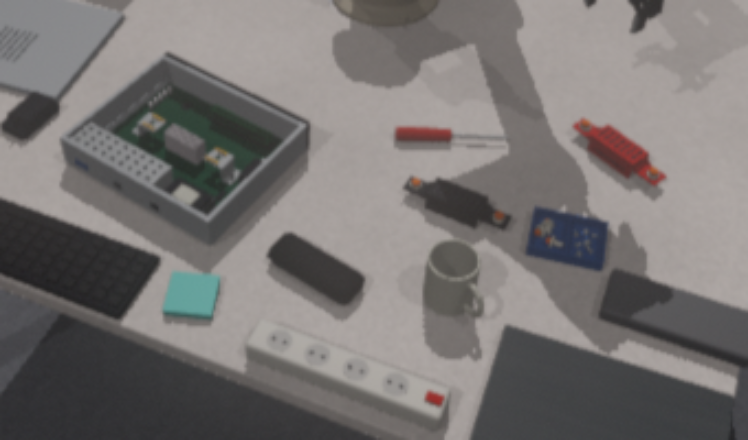

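View pics/wrist0.png

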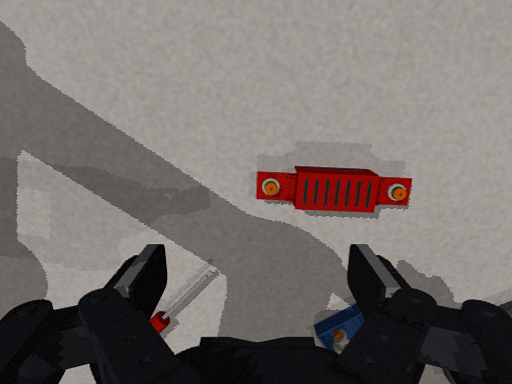

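```bash
cat > h.py <<'E'
from rig import ctrl,cams
import numpy as np,cv2
from scipy.spatial.transform import Rotation as R
def q(a): a=np.array(a);return R.from_quat(a[[1,2,3,0]])
def ray(c,px):
    d=np.array([(px[0]-c['cx'])/c['fx'],-(px[1]-c['cy'])/c['fy'],-1.]);return np.array(c['xyz']),q(c['attitude']).apply(d)
def onz(c,px,z):
    o,d=ray(c,px);return o+d*(z-o[2])/d[2]
def proj(c,P):
    v=q(c['attitude']).inv().apply(np.atleast_2d(P)-c['xyz']);return np.c_[c['cx']-c['fx']*v[:,0]/v[:,2],c['cy']+c['fy']*v[:,1]/v[:,2]]
def tri(obs):
    A=np.zeros((3,3));b=np.zeros(3)
    for c,px in obs:
        o,d=ray(c,px);d=d/np.linalg.norm(d);M=np.eye(3)-np.outer(d,d);A+=M;b+=M@o
    X=np.linalg.solve(A,b);return X,[np.round(proj(c,X)[0]-px,1) for c,px in obs]
def shot(n,tag,things=()):
    c=cams.camera_info(n);im=cams.capture(n);cv2.imwrite(f"pics/{n}{tag}.png",im[...,::-1])
    return c,{t:[(d['p'],d['pixel']) for d in cams.tip_of(n,t)] for t in things}
E
python3 - <<'E'
from h import *
S=cams.camera_info("scene");T=cams.camera_info("top")
for n,s,t in [("duct",[327.6,221.0],[169.9,211.6]),("seat",[200.9,191.2],[315.5,178.7]),("h1",[220.8,199.2],[293.9,178.7]),("h2?",[189.7,183.9],[337.3,184.7]),
 ("shR",[309.8,213.2],[196.9,205.5]),("shL",[347.4,228.1],[150,206.8])]:
    print(n,tri([(S,s),(T,t)]), onz(T,t,47)[:2],onz(S,s,47)[:2])
# wrist cam in tool
W=cams.camera_info("wrist");s=ctrl.sense();r=q(s['ee_rot'])
print(r.as_matrix().round(3), r.inv().apply(W['xyz']-s['eef_pos']),(r.inv()*q(W['attitude'])).as_matrix().round(3))
E
```

```text
duct (array([506.28145403, 326.60360279,  13.35186517]), [array([ 1.7, -0.1]), array([ 1.8, -0.6])]) [498.90490242 325.36411146] [539.50605023 327.06238929]
seat (array([ 597.5048429 , -156.63268675,   57.33011046]), [array([0.8, 0.1]), array([ 0.8, -0.4])]) [ 598.7361462  -155.43831675] [ 589.11585618 -165.68726039]
h1 (array([598.37723735, -79.71480616,  47.98694649]), [array([-1.2, -0.2]), array([-1.2,  0.5])]) [600.32087354 -83.991174  ] [596.66734223 -75.72338881]
h2? (array([ 575.2792737 , -224.07909575,   51.74679936]), [array([-0.3, -0.1]), array([-0.4,  0.2])]) [ 576.82636221 -226.29437637] [ 570.99477829 -225.69546525]
shR (array([517.75075919, 245.81499847,  31.34407381]), [array([-1.8,  0. ]), array([-1.9,  0.7])]) [517.22694917 237.1069376 ] [529.17590231 255.74602937]
shL (array([520.56132205, 398.17868951,  21.2092181 ]), [array([-0.1,  0. ]), array([-0.1,  0. ])]) [516.23417753 390.9882872 ] [543.47048854 401.61518609]
[[ 0.43   0.903  0.   ]
 [ 0.903 -0.43   0.   ]
 [ 0.     0.    -1.   ]] [-5.70815952e-02 -7.17448203e+01 -1.41940282e+02] [[ 1.    -0.     0.   ]
 [-0.    -0.959 -0.283]
 [ 0.     0.283 -0.959]]
```

```bash
cat >> h.py <<'E'
def plan(pos,yaw,n):
    "target TCP world pos, tool-x world angle (deg), tool straight down; prints n rows"
    s=ctrl.sense();r0=q(s['ee_rot']);a=np.radians(yaw)
    r1=R.from_matrix(np.array([[np.cos(a),np.sin(a),0],[np.sin(a),-np.cos(a),0],[0,0,-1.]]))
    rv=(r0.inv()*r1).as_rotvec();d=(np.array(pos)-s['eef_pos'])/n
    print("rotdeg",np.degrees(rv).round(2),"mm/row",np.linalg.norm(d).round(1))
    rows=[]
    for k in range(n):
        rk=r0*R.from_rotvec(rv*k/n)
        rows.append([[float(x) for x in (rk.inv().apply(d)/750).round(4)],[float(x) for x in (rv/n/(np.pi/4)).round(4)]])
    print(str(rows).replace(' ',''))
def st():
    s=ctrl.sense();m=q(s['ee_rot']).as_matrix()
    print(round(s['time_s'],2),s['eef_pos'].round(1),'yaw',np.degrees(np.arctan2(m[1,0],m[0,0])).round(2),'z',m[:,2].round(3),'F',s['force'].round(1),'w',round(s['grip_width'],3))
E
python3 -c "
from h import *
plan([520,354,231],0,10)"
```

```text
rotdeg [-0.   -0.   64.52] mm/row 31.8
[[[0.0024,0.0423,0.0],[-0.0,-0.0,0.1434]],[[0.0072,0.0417,0.0],[-0.0,-0.0,0.1434]],[[0.0118,0.0407,0.0],[-0.0,-0.0,0.1434]],[[0.0163,0.0391,0.0],[-0.0,-0.0,0.1434]],[[0.0206,0.037,0.0],[-0.0,-0.0,0.1434]],[[0.0246,0.0344,0.0],[-0.0,-0.0,0.1434]],[[0.0283,0.0315,0.0],[-0.0,-0.0,0.1434]],[[0.0317,0.0281,0.0],[-0.0,-0.0,0.1434]],[[0.0347,0.0243,0.0],[-0.0,-0.0,0.1434]],[[0.0372,0.0203,0.0],[-0.0,-0.0,0.1434]]]
```

>>> play_rows(
  steps=[
    [[0.0024, 0.0423, 0.0], [0, 0, 0.1434]],
    [[0.0072, 0.0417, 0.0], [0, 0, 0.1434]],
    [[0.0118, 0.0407, 0.0], [0, 0, 0.1434]],
    [[0.0163, 0.0391, 0.0], [0, 0, 0.1434]],
    [[0.0206, 0.037, 0.0], [0, 0, 0.1434]],
    [[0.0246, 0.0344, 0.0], [0, 0, 0.1434]],
    [[0.0283, 0.0315, 0.0], [0, 0, 0.1434]],
    [[0.0317, 0.0281, 0.0], [0, 0, 0.1434]],
    [[0.0347, 0.0243, 0.0], [0, 0, 0.1434]],
    [[0.0372, 0.0203, 0.0], [0, 0, 0.1434]],
    [[0, 0, 0], [0, 0, 0]],
    [[0, 0, 0], [0, 0, 0]],
  ],
)

```text
time_s: 2.4
eef_pos: [520.1, 353.7, 230.9]
ee_rot: [0.0, 1.0, -0.0, -0.0]
force: [-0.1, 0.2, 0.6]
grip_width: 1.003
```

Run:
```python
from h import *
st();c,o=shot("wrist",1,["duct_center","shank_a","pin_a_top"]);print(c)
for k,v in o.items():print(k,v)
print([onz(c,p,33).round(1) for _,p in o["pin_a_top"]],[onz(c,p,18).round(1) for _,p in o["shank_a"]],[onz(c,p,19).round(1) for _,p in o["duct_center"]])
```

```text
2.4 [520.1 353.7 230.9] yaw -0.01 z [-0.001 -0.    -1.   ] F [-0.1  0.2  0.6] w 1.003
{'fx': 307.3141930374589, 'fy': 307.3141930374589, 'cx': 256.7969608398029, 'cy': 192.55404995511688, 'xyz': array([520.34598496, 425.47121428, 372.80963723]), 'attitude': array([ 9.89711099e-01, -1.43079838e-01,  3.16828595e-04,  2.13167647e-05])}
duct_center [(0.74, [255.6, 190.6])]
shank_a [(0.92, [266.8, 129.8]), (0.57, [251.0, 249.2]), (0.57, [6.1, 50.7])]
pin_a_top [(0.67, [252.6, 250.3])]
[array([515. , 251.6,  33. ])] [array([531.5, 395. ,  18. ]), array([512.7, 245.5,  18. ]), array([254.4, 477.4,  18. ])] [array([518.7, 323.4,  19. ])]
```

View pics/wrist1.png

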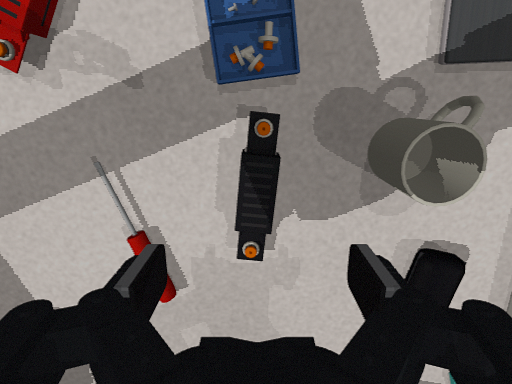

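```bash
cat >> h.py <<'E'
def orange(tag,amin=30):
    im=cv2.imread(f"pics/{tag}.png");hsv=cv2.cvtColor(im,cv2.COLOR_BGR2HSV)
    m=cv2.inRange(hsv,(8,150,90),(22,255,255))
    n,l,s,c=cv2.connectedComponentsWithStats(m);return [(c[i].round(1),s[i][4]) for i in range(1,n) if s[i][4]>=amin]
E
python3 -c "
from h import *
print(orange('wrist1'))
plan([520,332,151],-6,6)"
```

```text
[(array([267.9,  44.6]), np.int32(64)), (array([ 1.2, 49.3]), np.int32(39)), (array([233.6,  57.5]), np.int32(51)), (array([258.9,  65.4]), np.int32(57)), (array([263.2, 128.3]), np.int32(137)), (array([250.2, 251.8]), np.int32(109))]
rotdeg [-0.01 -0.01  6.08] mm/row 13.9
[[[0.0002,0.005,0.0179],[-0.0,-0.0,0.0225]],[[0.0002,0.005,0.0179],[-0.0,-0.0,0.0225]],[[0.0003,0.005,0.0179],[-0.0,-0.0,0.0225]],[[0.0004,0.005,0.0179],[-0.0,-0.0,0.0225]],[[0.0005,0.005,0.0179],[-0.0,-0.0,0.0225]],[[0.0006,0.005,0.0179],[-0.0,-0.0,0.0225]]]
```

>>> play_rows(
  steps=[
    [[0.0003, 0.005, 0.0179], [0, 0, 0.0225]],
    [[0.0003, 0.005, 0.0179], [0, 0, 0.0225]],
    [[0.0003, 0.005, 0.0179], [0, 0, 0.0225]],
    [[0.0004, 0.005, 0.0179], [0, 0, 0.0225]],
    [[0.0005, 0.005, 0.0179], [0, 0, 0.0225]],
    [[0.0006, 0.005, 0.0179], [0, 0, 0.0225]],
    [[0, 0, 0], [0, 0, 0]],
    [[0, 0, 0], [0, 0, 0]],
  ],
)

```text
time_s: 3.4
eef_pos: [520.6, 331.8, 151.4]
ee_rot: [-0.0, 0.999, -0.053, 0.0]
force: [-0.4, -0.3, -0.2]
grip_width: 1.001
```

Run:
```python
from h import *
st();c,o=shot("wrist",2,["duct_center","shank_a","pin_a_top"])
for k,v in o.items():print(k,v)
print(orange('wrist2'))
c1=dict(c);c1['xyz']=np.array([520.34598496, 425.47121428, 372.80963723]);c1['attitude']=np.array([ 9.89711099e-01, -1.43079838e-01,  3.16828595e-04,  2.13167647e-05])
o2=sorted([p for p,a in orange('wrist2') if a>150],key=lambda p:p[1])
o1=[[263.2,128.3],[250.2,251.8]]
if len(o2)>=2:
    o2=o2[-2:]
    P=[tri([(c1,a),(c,b)]) for a,b in zip(o1,o2)];print(P)
    Q=[onz(c,b,33) for b in o2];d=Q[0]-Q[1];print(Q,np.linalg.norm(d),'yaw',np.degrees(np.arctan2(-d[0],d[1])),'mid',(Q[0]+Q[1])/2)
    Q=[onz(c1,b,33) for b in o1];d=Q[0]-Q[1];print(Q,np.linalg.norm(d),'yaw',np.degrees(np.arctan2(-d[0],d[1])),'mid',(Q[0]+Q[1])/2)
```

```text
3.4 [520.6 331.8 151.4] yaw -6.02 z [ 0.  0. -1.] F [-0.4 -0.3 -0.2] w 1.001
duct_center [(0.58, [254.8, 190.8])]
shank_a [(0.94, [254.8, 112.3]), (0.9, [257.0, 265.1])]
pin_a_top [(0.72, [440.0, 122.4]), (0.62, [256.7, 270.7])]
[(array([207.1,  19.5]), np.int32(94)), (array([241.6,  26.4]), np.int32(114)), (array([256.1, 109. ]), np.int32(245)), (array([256.8, 270.2]), np.int32(178))]
[(array([527.16735438, 397.60745603,  29.61417267]), [array([ 0., -0.]), array([-0.,  0.])]), (array([511.92851288, 247.10875   ,  28.1770146 ]), [array([-0., -0.]), array([0., 0.])])]
[array([527.19794443, 397.68538272,  33.        ]), array([512.21349258, 249.95370233,  33.        ])] 148.48967367518367 yaw -5.79171390781303 mid [519.70571851 323.81954252  33.        ]
[array([527.08243292, 397.87542672,  33.        ]), array([512.05706238, 249.59783838,  33.        ])] 149.0369248381087 yaw -5.786186011910105 mid [519.56974765 323.73663255  33.        ]
```

View pics/wrist2.png

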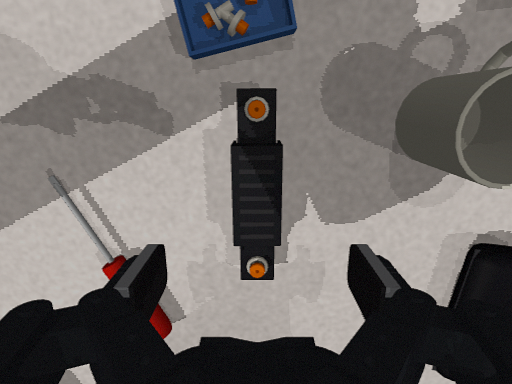

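```bash
python3 -c "
from h import *
plan([519.6,322.7,6],-5.8,6)"
```

```text
rotdeg [-0.03 -0.07 -0.25] mm/row 24.3
[[[-0.0001,0.002,0.0323],[-0.0001,-0.0002,-0.0009]],[[-0.0001,0.002,0.0323],[-0.0001,-0.0002,-0.0009]],[[-0.0001,0.002,0.0323],[-0.0001,-0.0002,-0.0009]],[[-0.0001,0.002,0.0323],[-0.0001,-0.0002,-0.0009]],[[-0.0001,0.002,0.0323],[-0.0001,-0.0002,-0.0009]],[[-0.0001,0.002,0.0323],[-0.0001,-0.0002,-0.0009]]]
```

>>> play_rows(
  steps=[
    [[-0.0001, 0.006, 0.0323], [0, 0, -0.005]],
    [[-0.0001, 0.006, 0.0323], [0, 0, 0]],
    [[-0.0001, 0, 0.0323], [0, 0, 0]],
    [[-0.0001, 0, 0.0323], [0, 0, 0]],
    [[-0.0001, 0, 0.0323], [0, 0, 0]],
    [[-0.0001, 0, 0.0323], [0, 0, 0]],
    [[0, 0, 0], [0, 0, 0]],
    [[0, 0, 0], [0, 0, 0]],
  ],
)

```text
time_s: 4.4
eef_pos: [519.8, 322.7, 6.2]
ee_rot: [-0.0, 0.999, -0.051, 0.0]
force: [-0.6, 0.2, 0.3]
grip_width: 0.995
```

>>> play_rows(
  steps=[
    [[0, 0, 0], [0, 0, 0]],
    [[0, 0, 0], [0, 0, 0]],
    [[0, 0, 0], [0, 0, 0]],
    [[0, 0, 0], [0, 0, 0]],
    [[0, 0, 0], [0, 0, 0]],
    [[0, 0, 0], [0, 0, 0]],
    [[0, 0, 0], [0, 0, 0]],
    [[0, 0, 0], [0, 0, 0]],
  ],
  grip=1,
  squeeze=40,
)

```text
time_s: 5.2
eef_pos: [519.9, 322.6, 6.5]
ee_rot: [-0.0, 0.999, -0.051, 0.001]
force: [-1.2, -0.9, 6.6]
grip_width: 0.506
```

Run:
```python
from h import *
st();c,o=shot("wrist",3)
print(orange('wrist3'))
```

```text
5.2 [519.9 322.6   6.5] yaw -5.87 z [ 0.001  0.001 -1.   ] F [-1.2 -0.9  6.6] w 0.506
[(array([256.7,  91.1]), np.int32(1310))]
```

View pics/wrist3.png

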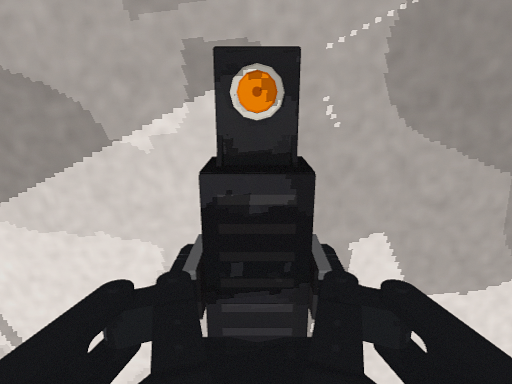

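Run:
```python
from h import *
c=cams.camera_info("wrist");s=ctrl.sense()
P=onz(c,[256.7,91.1],33);print(P, q(s['ee_rot']).inv().apply(P-s['eef_pos']))
plan([560,200,200],-5.9,8)
```

```text
[527.64457456 397.703545    33.        ] [  0.08390848 -75.47384427 -26.48281175]
rotdeg [-0.04 -0.08  0.04] mm/row 29.1
[[[0.0088,0.0196,-0.0323],[-0.0001,-0.0002,0.0001]],[[0.0088,0.0196,-0.0323],[-0.0001,-0.0002,0.0001]],[[0.0088,0.0196,-0.0323],[-0.0001,-0.0002,0.0001]],[[0.0088,0.0196,-0.0323],[-0.0001,-0.0002,0.0001]],[[0.0088,0.0196,-0.0323],[-0.0001,-0.0002,0.0001]],[[0.0088,0.0196,-0.0323],[-0.0001,-0.0002,0.0001]],[[0.0088,0.0196,-0.0323],[-0.0001,-0.0002,0.0001]],[[0.0088,0.0196,-0.0323],[-0.0001,-0.0002,0.0001]]]
```

>>> play_rows(
  steps=[
    [[0, 0, -0.01], [0, 0, 0]],
    [[0, 0, -0.02], [0, 0, 0]],
    [[0, 0, -0.05], [0, 0, 0]],
    [[0, 0, -0.06], [0, 0, 0]],
    [[0, 0, -0.06], [0, 0, 0]],
    [[0, 0, -0.06], [0, 0, 0]],
    [[0, 0, 0], [0, 0, 0]],
  ],
)

```text
time_s: 5.95
eef_pos: [521.4, 323.3, 208.3]
ee_rot: [-0.003, 0.999, -0.051, 0.006]
force: [0.9, -0.2, -1.8]
grip_width: 0.506
```

Run:
```python
from h import *
st()
c=cams.camera_info("wrist");shot("wrist",4);print(orange('wrist4'))
```

```text
5.95 [521.4 323.3 208.3] yaw -5.85 z [ 0.012  0.004 -1.   ] F [ 0.9 -0.2 -1.8] w 0.506
[(array([248.2,   8.1]), np.int32(99)), (array([213. ,  26.4]), np.int32(71)), (array([240.8,  32.3]), np.int32(83)), (array([256.8,  91. ]), np.int32(1314))]
```

```bash
python3 -c "
from h import *
plan([477,-197,185],-9,15)"
```

```text
rotdeg [-0.19 -0.34  3.14] mm/row 34.8
[[[0.0009,0.0464,0.0016],[-0.0003,-0.0005,0.0047]],[[0.0011,0.0464,0.0016],[-0.0003,-0.0005,0.0047]],[[0.0012,0.0464,0.0016],[-0.0003,-0.0005,0.0047]],[[0.0014,0.0464,0.0016],[-0.0003,-0.0005,0.0047]],[[0.0016,0.0463,0.0016],[-0.0003,-0.0005,0.0047]],[[0.0017,0.0463,0.0016],[-0.0003,-0.0005,0.0047]],[[0.0019,0.0463,0.0016],[-0.0003,-0.0005,0.0047]],[[0.0021,0.0463,0.0017],[-0.0003,-0.0005,0.0047]],[[0.0022,0.0463,0.0017],[-0.0003,-0.0005,0.0047]],[[0.0024,0.0463,0.0017],[-0.0003,-0.0005,0.0047]],[[0.0026,0.0463,0.0017],[-0.0003,-0.0005,0.0047]],[[0.0028,0.0463,0.0017],[-0.0003,-0.0005,0.0047]],[[0.0029,0.0463,0.0017],[-0.0003,-0.0005,0.0047]],[[0.0031,0.0463,0.0017],[-0.0003,-0.0005,0.0047]],[[0.0033,0.0463,0.0017],[-0.0003,-0.0005,0.0047]]]
```

>>> play_rows(
  steps=[
    [[0.002, 0.0464, 0.0016], [0, 0, 0.0047]],
    [[0.002, 0.0464, 0.0016], [0, 0, 0.0047]],
    [[0.002, 0.0464, 0.0016], [0, 0, 0.0047]],
    [[0.002, 0.0464, 0.0016], [0, 0, 0.0047]],
    [[0.002, 0.0464, 0.0016], [0, 0, 0.0047]],
    [[0.002, 0.0464, 0.0016], [0, 0, 0.0047]],
    [[0.002, 0.0464, 0.0016], [0, 0, 0.0047]],
    [[0.002, 0.0464, 0.0016], [0, 0, 0.0047]],
    [[0.002, 0.0464, 0.0016], [0, 0, 0.0047]],
    [[0.002, 0.0464, 0.0016], [0, 0, 0.0047]],
    [[0.002, 0.0464, 0.0016], [0, 0, 0.0047]],
    [[0.002, 0.0464, 0.0016], [0, 0, 0.0047]],
    [[0.002, 0.0464, 0.0016], [0, 0, 0.0047]],
    [[0.002, 0.0464, 0.0016], [0, 0, 0.0047]],
    [[0.002, 0.0464, 0.0016], [0, 0, 0.0047]],
    [[0, 0, 0], [0, 0, 0]],
    [[0, 0, 0], [0, 0, 0]],
    [[0, 0, 0], [0, 0, 0]],
  ],
)

```text
time_s: 7.8
eef_pos: [474.8, -197.1, 182.0]
ee_rot: [-0.0, 0.997, -0.078, -0.0]
force: [0.0, 0.1, -1.0]
grip_width: 0.511
```

Run:
```python
from h import *
import json
st();c,o=shot("wrist",5,["seat","hole_a"])
json.dump({k:(v.tolist() if hasattr(v,'tolist') else v) for k,v in c.items()},open('c5.json','w'))
print(o,[onz(c,p,46).round(1) for _,p in o["hole_a"]],[onz(c,p,47).round(1) for _,p in o["seat"]])
```

```text
7.8 [ 474.8 -197.1  182. ] yaw -8.99 z [-0.001  0.001 -1.   ] F [ 0.   0.1 -1. ] w 0.511
{'seat': [(0.87, [388.1, 109.3]), (0.39, [252.8, 262.4])], 'hole_a': [(0.91, [372.9, 189.8]), (0.87, [401.4, 14.2])]} [array([ 581.5, -221.5,   46. ]), array([611.6, -77.4,  46. ])] [array([ 597.9, -150.1,   47. ]), array([ 457.9, -278.6,   47. ])]
```

View pics/wrist5.png

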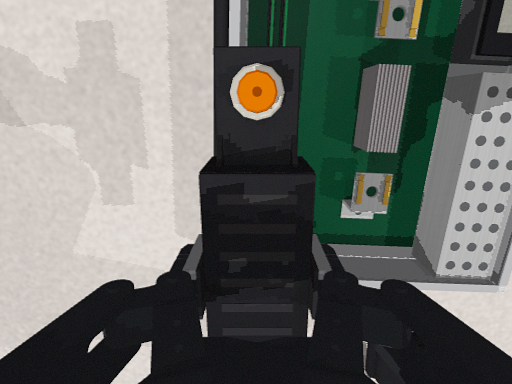

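```bash
python3 -c "
from h import *
plan([475,-165,150],-11.8,4)"
```

```text
rotdeg [-0.01  0.01  2.84] mm/row 11.4
[[[-0.0017,-0.0106,0.0108],[-0.0,0.0001,0.0158]],[[-0.0018,-0.0106,0.0108],[-0.0,0.0001,0.0158]],[[-0.002,-0.0105,0.0108],[-0.0,0.0001,0.0158]],[[-0.0021,-0.0105,0.0108],[-0.0,0.0001,0.0158]]]
```

>>> play_rows(
  steps=[
    [[-0.0017, -0.0106, 0.0108], [0, 0, 0.0158]],
    [[-0.0018, -0.0106, 0.0108], [0, 0, 0.0158]],
    [[-0.002, -0.0105, 0.0108], [0, 0, 0.0158]],
    [[-0.002, -0.0105, 0.0108], [0, 0, 0.0158]],
    [[0, 0, 0], [0, 0, 0]],
    [[0, 0, 0], [0, 0, 0]],
  ],
)

```text
time_s: 8.55
eef_pos: [475.1, -165.8, 150.0]
ee_rot: [0.0, 0.995, -0.103, -0.0]
force: [-0.5, 0.1, -2.1]
grip_width: 0.51
```

Run:
```python
from h import *
import json
st();c,o=shot("wrist",6,["seat","hole_a"])
json.dump({k:(v.tolist() if hasattr(v,'tolist') else v) for k,v in c.items()},open('c6.json','w'))
print(o,[onz(c,p,46).round(1) for _,p in o["hole_a"]],[onz(c,p,47).round(1) for _,p in o["seat"]])
a=cv2.imread('pics/wrist6.png')
cv2.imwrite('pics/w6z.png',cv2.resize(a[0:300,320:512],None,fx=2,fy=2,interpolation=cv2.INTER_CUBIC))
```

```text
8.55 [ 475.1 -165.8  150. ] yaw -11.85 z [-0. -0. -1.] F [-0.5  0.1 -2.1] w 0.51
{'seat': [(0.71, [400.9, 142.9])], 'hole_a': [(0.77, [389.9, 229.2]), (0.63, [413.9, 39.5])]} [array([ 581. , -222.6,   46. ]), array([610.8, -76.4,  46. ])] [array([ 595.5, -149.6,   47. ])]
```

View pics/w6z.png

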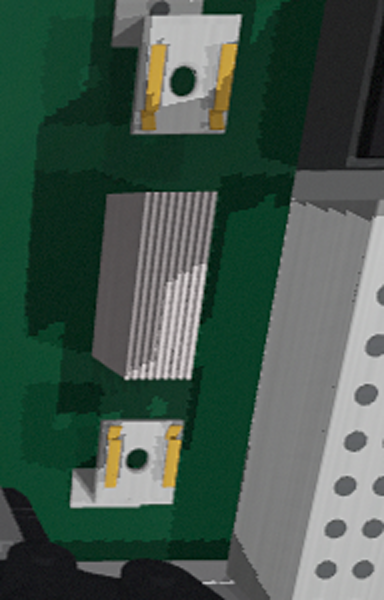

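```bash
cat > hol.py <<'E'
from h import *
import json
def ld(f):
    c=json.load(open(f));c['xyz']=np.array(c['xyz']);return c
def hole(pic,px,r=10,z=46):
    im=cv2.imread(f'pics/{pic}.png');x,y=int(round(px[0])),int(round(px[1]));k=8
    x0,y0=max(x-r,0),max(y-r,0)
    g=cv2.resize(im[y0:y+r,x0:x+r],None,fx=k,fy=k,interpolation=cv2.INTER_CUBIC).max(axis=2)
    t=95
    m=(g<t).astype(np.uint8);n,l,s,c=cv2.connectedComponentsWithStats(m)
    # component nearest crop centre
    i=min([i for i in range(1,n) if s[i][4]>400],key=lambda i:np.hypot(*(c[i]-[(px[0]-x0)*k,(px[1]-y0)*k])))
    return (np.array([x0,y0])+(c[i]+.5)/k-.5), s[i]/k
if __name__=='__main__':
    C=[ld('c5.json'),ld('c6.json')];o=[]
    for c,p,L in [(C[0],'wrist5',[[372.9,189.8],[399.4,14.2]]),(C[1],'wrist6',[[388.9,229.2],[411.5,39.5]])]:
        h=[hole(p,l) for l in L];print(h);o.append([a for a,_ in h])
        W=[onz(c,a,46) for a,_ in h];d=W[1]-W[0];print(np.round(W,1),np.linalg.norm(d),'yaw',np.degrees(np.arctan2(-d[0],d[1])),'mid',(W[0]+W[1])/2)
    for j in (0,1): print(tri([(C[0],o[0][j]),(C[1],o[1][j])]))
E
python3 hol.py
```

```text
[(array([371.24010345, 191.14118075]), array([  3.   ,   6.375,  11.375,  10.625, 731.   ])), (array([398.25619966,  13.54216564]), array([   3.25 ,    2.875,   13.125,   14.5  , 1179.5  ]))]
[[ 579.9 -222.5   46. ]
 [ 609.2  -76.5   46. ]] 148.90774535486216 yaw -11.329823971986944 mid [ 594.53339757 -149.53567778   46.        ]
[(array([388.04394763, 229.25305017]), array([  4.25 ,   5.5  ,  10.5  ,  10.25 , 683.875])), (array([411.05251768,  40.16635255]), array([   3.25 ,    3.125,   12.625,   15.   , 1202.125]))]
[[ 579.4 -222.3   46. ]
 [ 608.7  -76.5   46. ]] 148.7512405407423 yaw -11.363268957842468 mid [ 594.08367891 -149.38125555   46.        ]
(array([ 580.19557135, -223.07140982,   44.49605969]), [array([-0.2,  0. ]), array([ 0.3, -0.1])])
(array([609.85681662, -76.25031725,  44.04049021]), [array([-0.2,  0.1]), array([ 0.2, -0.1])])
```

Run:
```python
from h import *
s=ctrl.sense();r=q(s['ee_rot']);a=r.inv().apply(np.array([580,-222.5,46])-s['eef_pos']);print(a)
t=s['eef_pos']+r.apply([a[0]-60,a[1]-27,25]);print(t);plan(t,-11.4,3)
```

```text
[114.05929404  33.36787599 104.42288859]
[ 526.80224151 -183.67426684  125.36974341]
rotdeg [ 0.02 -0.04 -0.49] mm/row 20.0
[[[0.024,0.0028,0.0111],[0.0001,-0.0003,-0.0037]],[[0.024,0.0029,0.0111],[0.0001,-0.0003,-0.0037]],[[0.024,0.003,0.0111],[0.0001,-0.0003,-0.0037]]]
```

>>> play_rows(
  steps=[
    [[0.024, 0.003, 0.011], [0, 0, -0.0035]],
    [[0.024, 0.003, 0.011], [0, 0, -0.0035]],
    [[0.024, 0.003, 0.011], [0, 0, -0.0035]],
    [[0, 0, 0], [0, 0, 0]],
    [[0, 0, 0], [0, 0, 0]],
  ],
)

```text
time_s: 9.2
eef_pos: [526.2, -183.6, 125.2]
ee_rot: [-0.0, 0.995, -0.099, -0.0]
force: [0.6, -0.4, -1.0]
grip_width: 0.514
```

Run:
```python
from h import *
import json
st();c,o=shot("wrist",7,["seat","hole_a","shank_a","pin_a_top"])
json.dump({k:(v.tolist() if hasattr(v,'tolist') else v) for k,v in c.items()},open('c7.json','w'))
print(o,[onz(c,p,46).round(1) for _,p in o["hole_a"]],[onz(c,p,47).round(1) for _,p in o["seat"]])
print(orange('wrist7'))
a=cv2.imread('pics/wrist7.png')
cv2.imwrite('pics/w7z.png',cv2.resize(a[0:280,250:450],None,fx=2.1,fy=2.1,interpolation=cv2.INTER_CUBIC))
cv2.imwrite('pics/w7h.png',np.hstack([cv2.resize(a[max(int(p[1])-20,0):int(p[1])+20,int(p[0])-20:int(p[0])+20],(400,400),interpolation=cv2.INTER_NEAREST) for _,p in o['hole_a'][:2]]))
```

```text
9.2 [ 526.2 -183.6  125.2] yaw -11.42 z [-0.  0. -1.] F [ 0.6 -0.4 -1. ] w 0.514
{'seat': [(0.6, [340.4, 137.3])], 'hole_a': [(0.93, [353.0, 20.9]), (0.61, [338.9, 234.4])], 'shank_a': [(0.97, [257.8, 95.1])], 'pin_a_top': [(0.56, [260.4, 94.2])]} [array([611.2, -76.4,  46. ]), array([ 583.8, -223.3,   46. ])] [array([ 593.9, -148.6,   47. ])]
[(array([332.2,  24.9]), np.int32(317)), (array([371.1,  24.9]), np.int32(332)), (array([256.8,  91. ]), np.int32(1313)), (array([319.8, 227.8]), np.int32(130)), (array([351.8, 232.4]), np.int32(189))]
```

View pics/w7z.png

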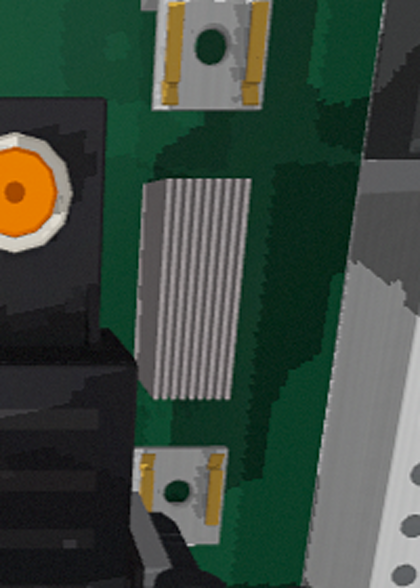

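View pics/w7h.png

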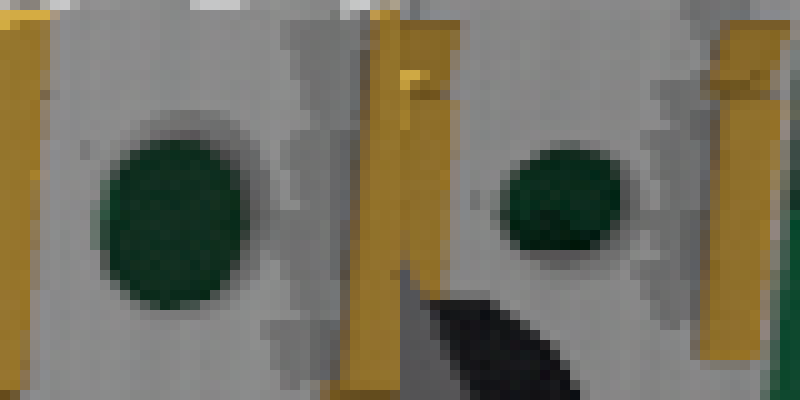

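```bash
cat > fit.py <<'E'
from hol import *
from scipy.optimize import least_squares
def green(pic,px,r=11,k=10):
    im=cv2.imread(f'pics/{pic}.png').astype(int);x,y=int(px[0]),int(px[1]);x0,y0=max(x-r,0),max(y-r,0)
    c=im[y0:y+r+1,x0:x+r+1];sat=(c[...,1]-c[...,2]).astype(np.float32)  # g-r
    c8=cv2.resize(sat,None,fx=k,fy=k,interpolation=cv2.INTER_LINEAR)
    m=(c8>12).astype(np.uint8);n,l,s,ce=cv2.connectedComponentsWithStats(m)
    i=min([i for i in range(1,n) if s[i][4]>1500],key=lambda i:np.hypot(*(ce[i]-[(px[0]-x0)*k,(px[1]-y0)*k])))
    return np.array([x0,y0])+(ce[i]+.5)/k-.5, s[i][4]/k/k, s[i][:4]/k
def model(c,X,z=46,t=3,d=10.4):
    k=20;a=np.linspace(0,2*np.pi,90);P=np.c_[X[0]+d/2*np.cos(a),X[1]+d/2*np.sin(a),0*a]
    u=[proj(c,P+[0,0,zz]) for zz in (z,z-t)];o=u[0].min(0)-5;ms=[]
    for p in u:
        m=np.zeros((600,600),np.uint8);cv2.fillPoly(m,[((p-o)*k).round().astype(np.int32)],1);ms.append(m)
    m=ms[0]&ms[1];mm=cv2.moments(m,True);return o+np.array([mm['m10'],mm['m01']])/mm['m00']/k, mm['m00']/k/k
def fit(c,g):
    X=onz(c,g,46)[:2]
    for _ in range(6): X=X+onz(c,g,46)[:2]-onz(c,model(c,X)[0],46)[:2]
    return X
if __name__=='__main__':
    for cf,p,L in [('c5.json','wrist5',[[371.9,190.8],[398.4,14.2]]),('c6.json','wrist6',[[388.,229.2],[411.5,39.5]]),('c7.json','wrist7',[[338.,234],[350.,21]])]:
        c=ld(cf);g=[green(p,l) for l in L];W=[fit(c,a[0]) for a in g]
        for a,w in zip(g,W): print(a[0].round(2),round(a[1],1),a[2],'model area',model(c,w)[1].round(1))
        d=W[1]-W[0];print(p,np.round(W,1).tolist(),np.linalg.norm(d).round(2),'yaw',np.degrees(np.arctan2(-d[0],d[1])).round(2),'mid',(W[0]+W[1])/2)
E
python3 fit.py
```

```text
Traceback (most recent call last):
  File "fit.py", line 23, in <module>
    for a,w in zip(g,W): print(a[0].round(2),round(a[1],1),a[2],'model area',model(c,w)[1].round(1))
                                                                             ^^^^^^^^^^^^^^^^^^^
AttributeError: 'float' object has no attribute 'round'
```

```bash
sed -i "s/model(c,w)\[1\].round(1)/round(model(c,w)[1],1)/" fit.py; python3 fit.py
```

```text
[370.88 191.08] 75.1 [6.4 7.7 9.8 9.9] model area 75.7
[397.81  13.92] 122.5 [ 5.7  4.6 11.4 13.6] model area 121.1
wrist5 [[580.1, -223.0], [609.5, -76.5]] 149.41 yaw -11.34 mid [ 594.79018574 -149.7428042 ]
[388.15 228.9 ] 79.2 [ 6.5  6.3 10.4 10. ] model area 80.8
[411.04  40.21] 142.7 [ 5.5  5.2 12.4 14.9] model area 143.7
wrist6 [[580.1, -222.8], [609.5, -76.4]] 149.32 yaw -11.35 mid [ 594.79239756 -149.60035313]
[333.81 233.59] 100.9 [ 1.1  5.8 12.1 10.2] model area 103.0
[349.63  21.92] 201.0 [ 3.4  4.  15.4 17.1] model area 197.1
wrist7 [[580.3, -222.7], [609.5, -76.4]] 149.18 yaw -11.3 mid [ 594.87824116 -149.50869199]
```

Run:
```python
from h import *
plan([594.7,-149.9,100],-11.33,4)
```

```text
rotdeg [ 0.01 -0.04 -0.09] mm/row 20.1
[[[0.0201,-0.0155,0.0086],[0.0001,-0.0002,-0.0005]],[[0.0201,-0.0155,0.0086],[0.0001,-0.0002,-0.0005]],[[0.0201,-0.0155,0.0086],[0.0001,-0.0002,-0.0005]],[[0.0202,-0.0155,0.0086],[0.0001,-0.0002,-0.0005]]]
```

>>> play_rows(
  steps=[
    [[0.0201, -0.0155, 0.0086], [0, 0, 0]],
    [[0.0201, -0.0155, 0.0086], [0, 0, 0]],
    [[0.0201, -0.0155, 0.0086], [0, 0, 0]],
    [[0.0201, -0.0155, 0.0086], [0, 0, -0.002]],
    [[0, 0, 0.01], [0, 0, 0]],
    [[0, 0, 0.01], [0, 0, 0]],
    [[0, 0, 0.01], [0, 0, 0]],
    [[0, 0, 0], [0, 0, 0]],
    [[0, 0, 0], [0, 0, 0]],
    [[0, 0, 0], [0, 0, 0]],
  ],
)

```text
time_s: 10.45
eef_pos: [594.8, -150.2, 77.4]
ee_rot: [0.0, 0.995, -0.099, 0.0]
force: [0.2, 1.1, -1.6]
grip_width: 0.507
```

Run:
```python
from h import *
st();plan([594.7,-149.9,53],-11.33,3);c,o=shot("wrist",8);shot("scene",8)
print(orange('wrist8'))
```

```text
10.45 [ 594.8 -150.2   77.4] yaw -11.34 z [ 0.001 -0.    -1.   ] F [ 0.2  1.1 -1.6] w 0.507
rotdeg [ 0.01 -0.04 -0.01] mm/row 8.1
[[[-0.0001,-0.0001,0.0109],[0.0001,-0.0003,-0.0001]],[[-0.0001,-0.0001,0.0109],[0.0001,-0.0003,-0.0001]],[[-0.0001,-0.0001,0.0109],[0.0001,-0.0003,-0.0001]]]
[(array([256.7,  91.1]), np.int32(1307))]
```

View pics/wrist8.png

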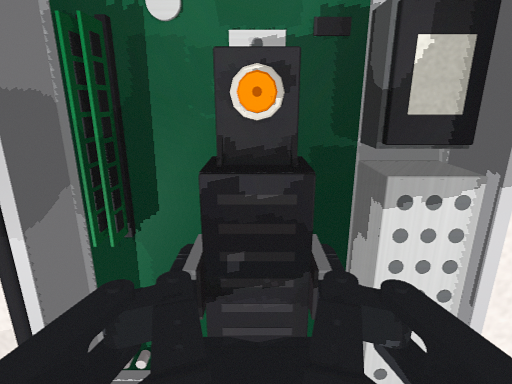

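>>> play_rows(
  steps=[
    [[0, 0, 0.0107], [0, 0, 0]],
    [[0, 0, 0.0107], [0, 0, 0]],
    [[0, -0.0002, 0.0107], [0, 0, 0]],
    [[0, 0, 0], [0, 0, 0]],
    [[0, 0, 0], [0, 0, 0]],
  ],
)

```text
time_s: 11.05
eef_pos: [594.8, -149.7, 52.6]
ee_rot: [-0.0, 0.995, -0.099, -0.0]
force: [0.8, 0.6, -0.9]
grip_width: 0.51
```

>>> play_rows(
  steps=[
    [[0, 0, 0.002], [0, 0, 0]],
    [[0, 0, 0.002], [0, 0, 0]],
    [[0, 0, 0.002], [0, 0, 0]],
    [[0, 0, 0], [0, 0, 0]],
  ],
)

```text
time_s: 11.45
eef_pos: [594.7, -149.7, 48.2]
ee_rot: [-0.0, 0.995, -0.099, -0.0]
force: [1.0, 0.7, -1.2]
grip_width: 0.504
```

>>> play_rows(
  steps=[
    [[0, 0, 0.002], [0, 0, 0]],
    [[0, 0, 0.002], [0, 0, 0]],
    [[0, 0, 0.002], [0, 0, 0]],
    [[0, 0, 0], [0, 0, 0]],
  ],
)

```text
time_s: 11.85
eef_pos: [594.7, -149.7, 43.6]
ee_rot: [-0.0, 0.995, -0.099, -0.0]
force: [-0.1, 0.2, -1.4]
grip_width: 0.507
```

>>> play_rows(
  steps=[
    [[0, 0, 0.002], [0, 0, 0]],
    [[0, 0, 0.002], [0, 0, 0]],
    [[0, 0, 0], [0, 0, 0]],
  ],
)

```text
time_s: 12.15
eef_pos: [594.7, -149.6, 40.6]
ee_rot: [-0.0, 0.995, -0.099, -0.0]
force: [0.4, -0.3, -1.0]
grip_width: 0.513
```

>>> play_rows(
  steps=[
    [[0, 0, 0.0013], [0, 0, 0]],
    [[0, 0, 0.0013], [0, 0, 0]],
    [[0, 0, 0], [0, 0, 0]],
  ],
)

```text
time_s: 12.45
eef_pos: [594.8, -149.7, 38.8]
ee_rot: [-0.0, 0.995, -0.099, -0.0]
force: [0.5, -0.1, -1.1]
grip_width: 0.511
```

Run:
```python
from h import *
st();shot("wrist",9);shot("scene",9);print(orange('wrist9'))
a=cv2.imread('pics/scene9.png');cv2.imwrite('pics/scene9z.png',cv2.resize(a[130:260,120:300],None,fx=4,fy=4,interpolation=cv2.INTER_CUBIC))
```

```text
12.45 [ 594.8 -149.7   38.8] yaw -11.32 z [-0.  0. -1.] F [ 0.5 -0.1 -1.1] w 0.511
[(array([256.7,  91. ]), np.int32(1305))]
```

View pics/wrist9.png

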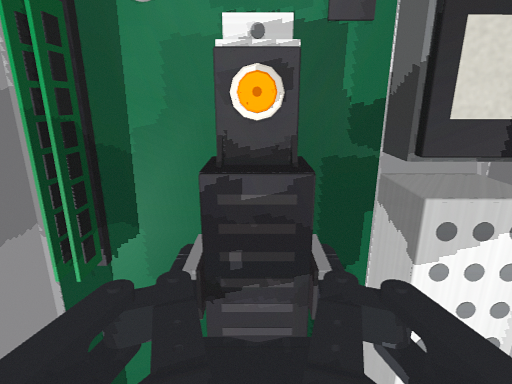

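View pics/scene9z.png

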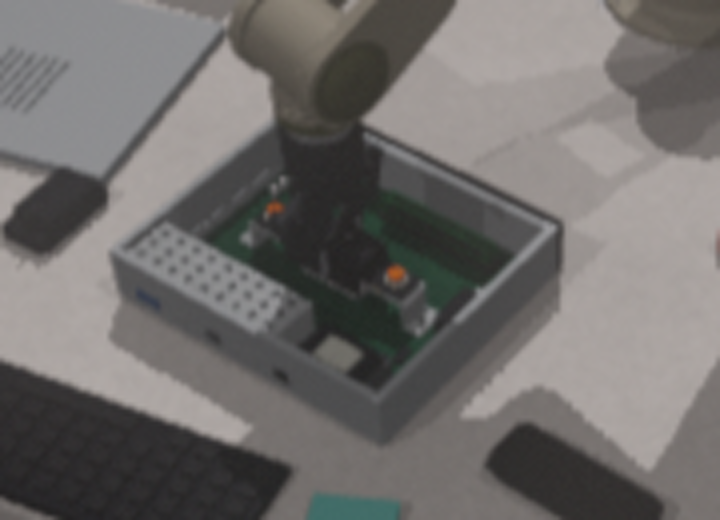

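>>> play_rows(
  steps=[
    [[0, 0, 0.001], [0, 0, 0]],
    [[0, 0, 0], [0, 0, 0]],
    [[0, 0, 0], [0, 0, 0]],
  ],
)

```text
time_s: 12.85
eef_pos: [594.9, -149.7, 38.4]
ee_rot: [0.0, 0.995, -0.099, 0.0]
force: [-1.6, 0.8, 0.4]
grip_width: 0.51
```

>>> play_rows(
  steps=[
    [[0, 0, 0], [0, 0, 0]],
    [[0, 0, 0], [0, 0, 0]],
    [[0, 0, 0], [0, 0, 0]],
    [[0, 0, 0], [0, 0, 0]],
    [[0, 0, 0], [0, 0, 0]],
  ],
  grip=0.3,
)

```text
time_s: 13.35
eef_pos: [594.9, -149.7, 38.2]
ee_rot: [0.0, 0.995, -0.099, 0.0]
force: [-0.2, -0.5, -0.9]
grip_width: 0.702
```

Run:
```python
from h import *
st();shot("wrist",10);print(orange('wrist10'))
```

```text
13.35 [ 594.9 -149.7   38.2] yaw -11.32 z [ 0. -0. -1.] F [-0.2 -0.5 -0.9] w 0.702
[(array([256.9,  91. ]), np.int32(1309))]
```

View pics/wrist10.png

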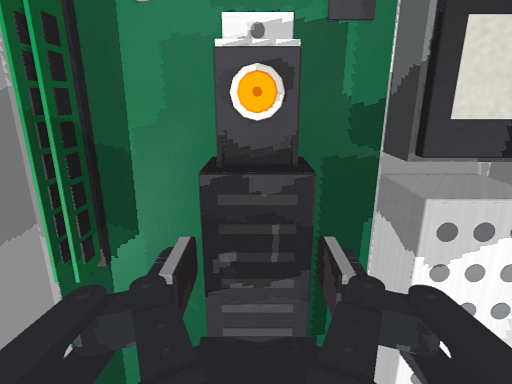

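Run:
```python
from h import *
import numpy as np
s=ctrl.sense();r=q(s['ee_rot']);print(r.inv().apply(np.array([609.7,-75.9,90])-s['eef_pos'])/750)
```

```text
[ 9.11961350e-05 -1.00378137e-01 -6.91019277e-02]
```

>>> play_rows(
  steps=[
    [[0, 0, -0.03], [0, 0, 0]],
    [[0, 0, -0.03], [0, 0, 0]],
    [[0, 0, -0.03], [0, 0, 0]],
    [[0, 0, -0.01], [0, 0, 0]],
    [[0, 0, 0], [0, 0, 0]],
    [[0, 0, 0], [0, 0, 0]],
  ],
)

```text
time_s: 14.0
eef_pos: [594.4, -149.5, 112.0]
ee_rot: [-0.0, 0.995, -0.099, -0.001]
force: [-0.0, 0.8, -0.8]
grip_width: 0.701
```

Run:
```python
from h import *
import json
st();c,o=shot("wrist",11,["duct_center","shank_a"]);print(o,orange('wrist11'))
json.dump({k:(v.tolist() if hasattr(v,'tolist') else v) for k,v in c.items()},open('c11.json','w'))
big=[p for p,a in orange('wrist11',200)]
print([onz(c,p,65).round(1) for p in big])
```

```text
14.0 [ 594.4 -149.5  112. ] yaw -11.32 z [-0.001  0.001 -1.   ] F [-0.   0.8 -0.8] w 0.701
{'duct_center': [(0.89, [256.3, 205.6])], 'shank_a': [(0.9, [261.1, 299.0]), (0.82, [257.3, 97.9])]} [(array([257.8,  95.7]), np.int32(491)), (array([257.8, 309.8]), np.int32(336))]
[array([609.8, -75.8,  65. ]), array([ 581. , -220.5,   65. ])]
```

View pics/wrist11.png

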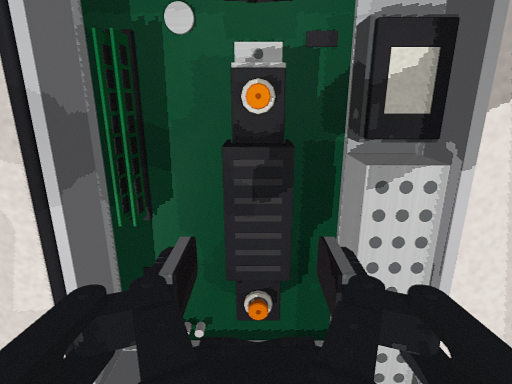

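>>> play_rows(
  steps=[
    [[0.0003, -0.034, 0], [0, 0, 0]],
    [[0.0003, -0.034, 0], [0, 0, 0]],
    [[0, -0.0324, 0], [0, 0, 0]],
    [[0, 0, 0.014], [0, 0, 0]],
    [[0, 0, 0.014], [0, 0, 0]],
    [[0, 0, 0.014], [0, 0, 0]],
    [[0, 0, 0], [0, 0, 0]],
    [[0, 0, 0], [0, 0, 0]],
  ],
  grip=1,
  squeeze=40,
)

```text
time_s: 14.95
eef_pos: [609.9, -76.6, 81.3]
ee_rot: [-0.0, 0.995, -0.099, -0.0]
force: [0.1, -0.4, 0.6]
grip_width: -0.001
```

Run:
```python
from h import *
st();shot("wrist",12);shot("scene",12)
a=cv2.imread('pics/scene12.png');cv2.imwrite('pics/scene12z.png',cv2.resize(a[130:260,120:300],None,fx=4,fy=4,interpolation=cv2.INTER_CUBIC))
```

```text
14.95 [609.9 -76.6  81.3] yaw -11.37 z [-0.001  0.    -1.   ] F [ 0.1 -0.4  0.6] w -0.001
```

View pics/wrist12.png

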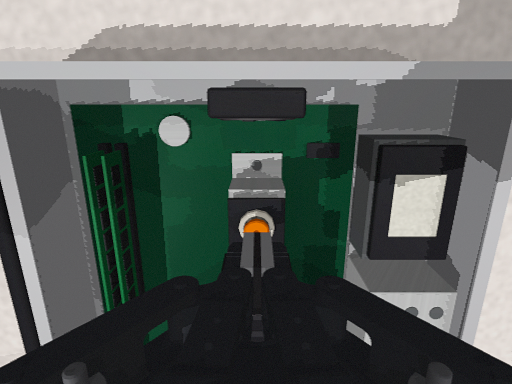

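View pics/scene12z.png

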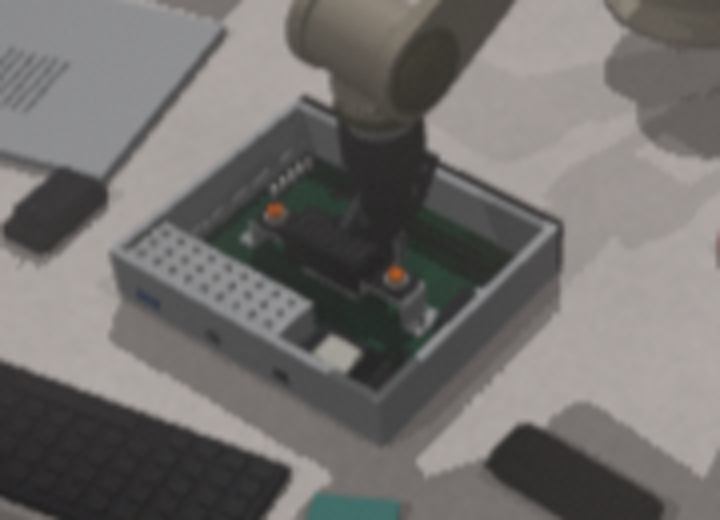

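>>> play_rows(
  steps=[
    [[0, -0.0008, 0.008], [0, 0, 0]],
    [[0, 0, 0.008], [0, 0, 0]],
    [[0, 0, 0.0013], [0, 0, 0]],
    [[0, 0, 0], [0, 0, 0]],
  ],
)

```text
time_s: 15.45
eef_pos: [610.0, -75.3, 68.3]
ee_rot: [-0.0, 0.995, -0.099, -0.0]
force: [-0.3, 0.0, -0.1]
grip_width: -0.0
```

>>> play_rows(
  steps=[
    [[0, 0, 0.001], [0, 0, 0]],
    [[0, 0, 0.001], [0, 0, 0]],
    [[0, 0, 0.001], [0, 0, 0]],
    [[0, 0, 0], [0, 0, 0]],
  ],
)

```text
time_s: 15.85
eef_pos: [610.2, -75.4, 66.4]
ee_rot: [-0.0, 0.995, -0.099, -0.0]
force: [-0.5, 0.3, -0.2]
grip_width: -0.003
```

>>> play_rows(
  steps=[
    [[0, 0, 0.001], [0, 0, 0]],
    [[0, 0, 0.001], [0, 0, 0]],
    [[0, 0, 0.001], [0, 0, 0]],
    [[0, 0, 0], [0, 0, 0]],
  ],
)

```text
time_s: 16.25
eef_pos: [610.2, -75.4, 64.2]
ee_rot: [-0.0, 0.995, -0.099, -0.0]
force: [-0.0, 0.2, -0.1]
grip_width: -0.002
```

>>> play_rows(
  steps=[
    [[0, 0, 0.001], [0, 0, 0]],
    [[0, 0, 0.001], [0, 0, 0]],
    [[0, 0, 0], [0, 0, 0]],
  ],
)

```text
time_s: 16.55
eef_pos: [610.3, -75.3, 62.8]
ee_rot: [-0.0, 0.995, -0.099, 0.0]
force: [-0.9, 1.6, 2.6]
grip_width: -0.003
```

>>> play_rows(
  steps=[
    [[0, 0, 0.001], [0, 0, 0]],
    [[0, 0, 0.001], [0, 0, 0]],
    [[0, 0, 0], [0, 0, 0]],
  ],
)

```text
time_s: 16.85
eef_pos: [610.3, -75.2, 61.3]
ee_rot: [-0.0, 0.995, -0.099, 0.0]
force: [-1.2, 1.2, 4.5]
grip_width: -0.004
```

>>> play_rows(
  steps=[
    [[0, 0, 0.001], [0, 0, 0]],
    [[0, 0, 0.001], [0, 0, 0]],
    [[0, 0, 0.001], [0, 0, 0]],
    [[0, 0, 0], [0, 0, 0]],
  ],
)

```text
time_s: 17.25
eef_pos: [610.3, -75.2, 59.5]
ee_rot: [-0.0, 0.995, -0.099, 0.0]
force: [-2.4, 3.2, 7.9]
grip_width: -0.001
```

>>> play_rows(
  steps=[
    [[0, 0, 0.001], [0, 0, 0]],
    [[0, 0, 0.001], [0, 0, 0]],
    [[0, 0, 0], [0, 0, 0]],
  ],
)

```text
time_s: 17.55
eef_pos: [610.3, -75.2, 58.0]
ee_rot: [-0.0, 0.995, -0.099, 0.0]
force: [-1.2, 2.6, 7.4]
grip_width: -0.001
```

>>> play_rows(
  steps=[
    [[0, 0, 0.001], [0, 0, 0]],
    [[0, 0, 0.001], [0, 0, 0]],
    [[0, 0, 0], [0, 0, 0]],
  ],
)

```text
time_s: 17.85
eef_pos: [610.3, -75.3, 56.5]
ee_rot: [-0.0, 0.995, -0.099, 0.0]
force: [-1.8, 2.0, 8.2]
grip_width: -0.0
```

>>> play_rows(
  steps=[
    [[0, 0, 0.001], [0, 0, 0]],
    [[0, 0, 0.001], [0, 0, 0]],
    [[0, 0, 0], [0, 0, 0]],
  ],
)

```text
time_s: 18.15
eef_pos: [610.3, -75.3, 55.1]
ee_rot: [0.0, 0.995, -0.099, 0.0]
force: [-2.5, 3.6, 8.3]
grip_width: -0.004
```

>>> play_rows(
  steps=[
    [[0, 0, 0.001], [0, 0, 0]],
    [[0, 0, 0.0007], [0, 0, 0]],
    [[0, 0, 0], [0, 0, 0]],
  ],
)

```text
time_s: 18.45
eef_pos: [610.4, -75.3, 54.3]
ee_rot: [0.0, 0.995, -0.099, 0.0]
force: [-3.6, 2.5, 10.6]
grip_width: -0.004
```

>>> play_rows(
  steps=[
    [[0, 0, 0.0008], [0, 0, 0]],
    [[0, 0, 0], [0, 0, 0]],
  ],
)

```text
time_s: 18.65
eef_pos: [610.4, -75.4, 54.2]
ee_rot: [0.0, 0.995, -0.099, 0.0]
force: [-6.4, 3.1, 15.8]
grip_width: -0.001
```

>>> play_rows(
  steps=[
    [[0, 0, 0.0008], [0, 0, 0]],
    [[0, 0, 0], [0, 0, 0]],
  ],
)

```text
time_s: 18.85
eef_pos: [610.4, -75.4, 54.1]
ee_rot: [0.0, 0.995, -0.098, 0.001]
force: [-7.8, 3.3, 19.4]
grip_width: 0.0
```

>>> play_rows(
  steps=[
    [[0, 0, -0.005], [0, 0, 0]],
    [[0, 0, -0.03], [0, 0, 0]],
    [[0, 0, -0.03], [0, 0, 0]],
    [[0, 0, -0.01], [0, 0, 0]],
    [[0, 0, 0], [0, 0, 0]],
  ],
)

```text
time_s: 19.35
eef_pos: [610.5, -75.6, 108.6]
ee_rot: [0.0, 0.995, -0.099, 0.001]
force: [-0.6, -0.0, -0.7]
grip_width: -0.003
```

Run:
```python
from h import *
st();shot("wrist",13);plan([580.2,-222.7,105],-11.35,5)
a=cv2.imread('pics/wrist13.png');cv2.imwrite('pics/w13z.png',cv2.resize(a[130:300,160:360],None,fx=3.5,fy=3.5,interpolation=cv2.INTER_CUBIC))
```

```text
19.35 [610.5 -75.6 108.6] yaw -11.32 z [ 0.001 -0.001 -1.   ] F [-0.6 -0.  -0.7] w -0.003
rotdeg [0.01 0.03 0.03] mm/row 30.0
[[[-0.0001,0.0401,0.0007],[0.0,0.0002,0.0001]],[[-0.0001,0.0401,0.0007],[0.0,0.0002,0.0001]],[[-0.0001,0.0401,0.0007],[0.0,0.0002,0.0001]],[[-0.0001,0.0401,0.0007],[0.0,0.0002,0.0001]],[[-0.0001,0.0401,0.0007],[0.0,0.0002,0.0001]]]
```

View pics/w13z.png

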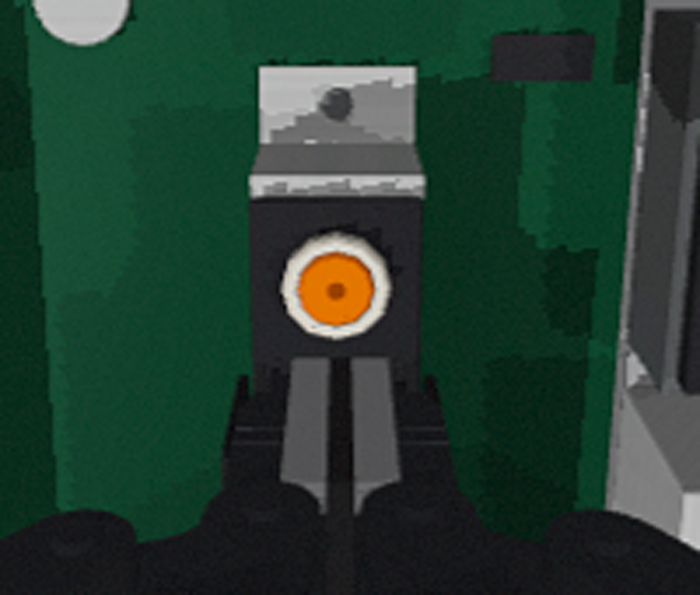

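>>> play_rows(
  steps=[
    [[-0.0001, 0.04, 0], [0, 0, 0]],
    [[-0.0001, 0.04, 0], [0, 0, 0]],
    [[-0.0001, 0.04, 0], [0, 0, 0]],
    [[-0.0001, 0.04, 0], [0, 0, 0]],
    [[-0.0001, 0.04, 0], [0, 0, 0]],
    [[0, 0, 0.012], [0, 0, 0]],
    [[0, 0, 0.012], [0, 0, 0]],
    [[0, 0, 0.012], [0, 0, 0]],
    [[0, 0, 0], [0, 0, 0]],
    [[0, 0, 0], [0, 0, 0]],
  ],
)

```text
time_s: 20.4
eef_pos: [580.5, -221.6, 80.9]
ee_rot: [-0.0, 0.995, -0.098, -0.0]
force: [0.7, 0.0, 0.8]
grip_width: -0.003
```

Run:
```python
from h import *
st();c,_=shot("wrist",14);plan([580.2,-222.7,68],-11.35,2);print(orange('wrist14'),proj(c,[[580.2,-222.7,65],[609.7,-75.9,54]]))
```

```text
20.4 [ 580.5 -221.6   80.9] yaw -11.26 z [-0.  0. -1.] F [0.7 0.  0.8] w -0.003
rotdeg [ 0.   -0.01  0.08] mm/row 6.7
[[[-0.0002,0.0006,0.0089],[0.0001,-0.0001,0.0009]],[[-0.0002,0.0006,0.0089],[0.0001,-0.0001,0.0009]]]
[(array([256.9, 227.6]), np.int32(191))] [[256.36351375 237.72285958]
 [256.92361758 -73.56099113]]
```

View pics/wrist14.png

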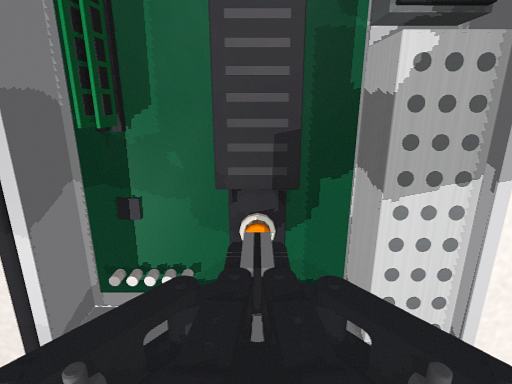

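>>> play_rows(
  steps=[
    [[-0.0002, 0.0012, 0.009], [0, 0, 0]],
    [[0, 0, 0.009], [0, 0, 0]],
    [[0, 0, 0], [0, 0, 0]],
  ],
)

```text
time_s: 20.75
eef_pos: [579.6, -222.9, 66.5]
ee_rot: [-0.0, 0.995, -0.099, -0.001]
force: [-0.5, 0.1, 0.2]
grip_width: 0.0
```

>>> play_rows(
  steps=[
    [[0, 0, 0.001], [0, 0, 0]],
    [[0, 0, 0.001], [0, 0, 0]],
    [[0, 0, 0.001], [0, 0, 0]],
    [[0, 0, 0], [0, 0, 0]],
  ],
)

```text
time_s: 21.15
eef_pos: [580.1, -223.2, 65.5]
ee_rot: [0.0, 0.995, -0.099, 0.0]
force: [0.5, -0.3, 0.9]
grip_width: -0.0
```

>>> play_rows(
  steps=[
    [[0, 0, 0.001], [0, 0, 0]],
    [[0, 0, 0.001], [0, 0, 0]],
    [[0, 0, 0.001], [0, 0, 0]],
    [[0, 0, 0], [0, 0, 0]],
  ],
)

```text
time_s: 21.55
eef_pos: [580.1, -223.4, 63.3]
ee_rot: [0.0, 0.995, -0.099, 0.0]
force: [-0.0, -1.5, 0.9]
grip_width: -0.001
```

>>> play_rows(
  steps=[
    [[0, 0, 0.001], [0, 0, 0]],
    [[0, 0, 0.001], [0, 0, 0]],
    [[0, 0, 0], [0, 0, 0]],
  ],
)

```text
time_s: 21.85
eef_pos: [580.1, -223.5, 61.9]
ee_rot: [0.0, 0.995, -0.099, 0.0]
force: [-0.6, -3.2, 3.8]
grip_width: -0.003
```

>>> play_rows(
  steps=[
    [[0, 0, 0.001], [0, 0, 0]],
    [[0, 0, 0.001], [0, 0, 0]],
    [[0, 0, 0], [0, 0, 0]],
  ],
)

```text
time_s: 22.15
eef_pos: [580.1, -223.6, 60.7]
ee_rot: [0.0, 0.995, -0.099, 0.0]
force: [-2.9, -1.8, 6.2]
grip_width: -0.001
```

>>> play_rows(
  steps=[
    [[0, 0, 0.001], [0, 0, 0]],
    [[0, 0, 0.001], [0, 0, 0]],
    [[0, 0, 0.001], [0, 0, 0]],
    [[0, 0, 0], [0, 0, 0]],
  ],
)

```text
time_s: 22.55
eef_pos: [580.2, -223.6, 58.6]
ee_rot: [0.0, 0.995, -0.099, 0.0]
force: [-2.2, -2.3, 8.0]
grip_width: -0.001
```

>>> play_rows(
  steps=[
    [[0, 0, 0.001], [0, 0, 0]],
    [[0, 0, 0.001], [0, 0, 0]],
    [[0, 0, 0], [0, 0, 0]],
  ],
)

```text
time_s: 22.85
eef_pos: [580.2, -223.5, 57.1]
ee_rot: [0.0, 0.995, -0.099, 0.0]
force: [-2.8, -1.5, 8.1]
grip_width: -0.002
```

>>> play_rows(
  steps=[
    [[0, 0, 0.001], [0, 0, 0]],
    [[0, 0, 0.001], [0, 0, 0]],
    [[0, 0, 0], [0, 0, 0]],
  ],
)

```text
time_s: 23.15
eef_pos: [580.2, -223.5, 55.6]
ee_rot: [0.0, 0.995, -0.099, 0.0]
force: [-3.5, -2.9, 7.5]
grip_width: 0.001
```

>>> play_rows(
  steps=[
    [[0, 0, 0.001], [0, 0, 0]],
    [[0, 0, 0.001], [0, 0, 0]],
    [[0, 0, 0], [0, 0, 0]],
  ],
)

```text
time_s: 23.45
eef_pos: [580.2, -223.5, 54.2]
ee_rot: [0.0, 0.995, -0.099, 0.0]
force: [-3.7, -1.8, 8.6]
grip_width: -0.003
```

>>> play_rows(
  steps=[
    [[0, 0, 0.0008], [0, 0, 0]],
    [[0, 0, 0], [0, 0, 0]],
  ],
)

```text
time_s: 23.65
eef_pos: [580.2, -223.6, 54.2]
ee_rot: [0.0, 0.995, -0.099, 0.0]
force: [-4.0, -0.8, 12.6]
grip_width: 0.002
```

>>> play_rows(
  steps=[
    [[0, 0, 0.0008], [0, 0, 0]],
    [[0, 0, 0], [0, 0, 0]],
  ],
)

```text
time_s: 23.85
eef_pos: [580.3, -223.5, 54.1]
ee_rot: [0.0, 0.995, -0.099, 0.0]
force: [-6.9, -0.6, 16.5]
grip_width: 0.001
```

>>> play_rows(
  steps=[
    [[0, 0, 0.0006], [0, 0, 0]],
    [[0, 0, 0], [0, 0, 0]],
  ],
)

```text
time_s: 24.05
eef_pos: [580.3, -223.6, 54.0]
ee_rot: [0.001, 0.995, -0.099, 0.0]
force: [-7.8, -0.2, 19.9]
grip_width: -0.0
```

>>> play_rows(
  steps=[
    [[0, 0, -0.005], [0, 0, 0]],
    [[0, 0, -0.03], [0, 0, 0]],
    [[0, 0, -0.05], [0, 0, 0]],
    [[0, 0, -0.06], [0, 0, 0]],
    [[0, 0.03, -0.02], [0, 0, 0]],
    [[0, 0.04, 0], [0, 0, 0]],
    [[0, 0, 0], [0, 0, 0]],
    [[0, 0, 0], [0, 0, 0]],
  ],
)

```text
time_s: 24.85
eef_pos: [569.5, -274.4, 174.7]
ee_rot: [-0.001, 0.995, -0.099, -0.001]
force: [0.0, -0.1, -0.3]
grip_width: 0.002
```

Run:
```python
from h import *
st();c,o=shot("wrist",15,["duct_center"]);print(orange('wrist15'),o,c['xyz'])
b=sorted([p for p,a in orange('wrist15',60)],key=lambda p:p[1])
W=[onz(c,p,54) for p in b];print(np.round(W,1))
if len(W)==2:
    d=W[0]-W[1];print('len',np.linalg.norm(d),'yaw',np.degrees(np.arctan2(-d[0],d[1])),'mid',(W[0]+W[1])/2,'seat 594.85 -149.5')
a=cv2.imread('pics/wrist15.png');cv2.imwrite('pics/w15z.png',cv2.resize(a[0:280,150:360],None,fx=2.1,fy=2.1,interpolation=cv2.INTER_CUBIC))
```

```text
24.85 [ 569.5 -274.4  174.7] yaw -11.36 z [-0.001  0.002 -1.   ] F [ 0.  -0.1 -0.3] w 0.002
[(array([257.7, 125.8]), np.int32(243))] {'duct_center': [(0.83, [255.5, 24.7])]} [ 583.89040575 -204.30803853  316.72608611]
[[ 580.6 -222.9   54. ]]
```

View pics/w15z.png

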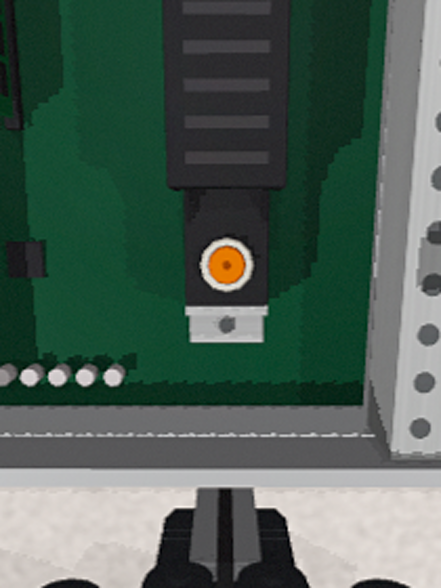

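>>> play_rows(
  steps=[
    [[0, -0.05, 0], [0, 0, 0]],
    [[0, -0.05, 0], [0, 0, 0]],
    [[0, -0.055, 0], [0, 0, 0]],
    [[0, 0, 0], [0, 0, 0]],
    [[0, 0, 0], [0, 0, 0]],
  ],
)

```text
time_s: 25.45
eef_pos: [592.7, -159.4, 175.4]
ee_rot: [-0.0, 0.995, -0.097, -0.0]
force: [0.3, -0.2, -0.1]
grip_width: -0.001
```

Run:
```python
from h import *
st();c,o=shot("wrist",16,["duct_center"]);print(orange('wrist16'),o)
b=sorted([p for p,a in orange('wrist16',60)],key=lambda p:p[1])
W=[onz(c,p,54) for p in b];print(np.round(W,1))
a=cv2.imread('pics/wrist16.png');cv2.imwrite('pics/w16z.png',cv2.resize(a[0:384,150:360],None,fx=1.5,fy=1.5,interpolation=cv2.INTER_CUBIC))
shot("scene",16);a=cv2.imread('pics/scene16.png');cv2.imwrite('pics/scene16z.png',cv2.resize(a[130:330,120:460],None,fx=2.2,fy=2.2))
```

```text
25.45 [ 592.7 -159.4  175.4] yaw -11.18 z [-0.  0. -1.] F [ 0.3 -0.2 -0.1] w -0.001
[(array([257.4,  84.3]), np.int32(269))] {'duct_center': [(0.78, [254.1, 170.7])]}
[[609.9 -75.7  54. ]]
```

View pics/w16z.png

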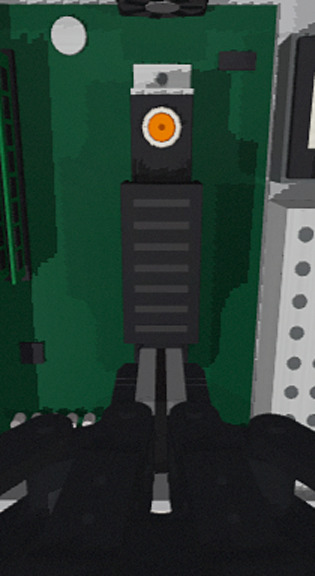

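View pics/scene16z.png

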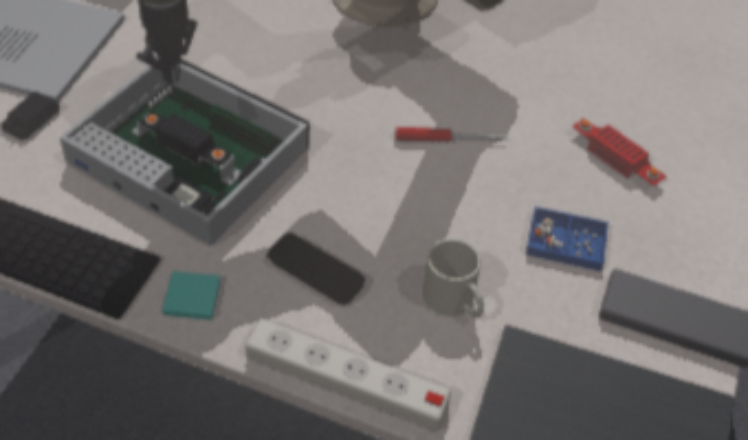

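Run:
```python
from h import *
st();print(ctrl.finish_job())
```

```text
25.6 [ 592.4 -161.5  175.4] yaw -11.37 z [-0. -0. -1.] F [-0.1 -0.3 -0.1] w -0.004
the job is handed in; nothing more can be done
None
```

The duct is over the heatsink with both rivets in their bracket holes and both orange pins pushed home. I handed the job in at 25.6 s, with the arm clear; it reports no verdict.

- **Fit:** The duct went down over the heatsink with no noticeable contact force. I released it with both pins still up.
- **Pins:** I pressed each pin with the closed fingertips, b first and then a. Each slid at about 8 N and then stopped firmly with the fingertips about 54 mm above the desk, which is the expected flush height. I held each to about 20 N there.
- **Last checks:** In the wrist pictures both pin heads sit flush in their collars. The two pins are 150.1 mm apart, and the duct's centre measures about 0.4 mm from the seat I had measured, with the angle within about 0.1°. The other desk items and the red look-alike appear unmoved in the scene picture.
- **Not confirmed:** I did not measure the duct's final height directly; I took it from where the pins stopped. The two final pin positions came from separate pictures, because the fingers hid pin a in the last one.

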